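# Clamp a batten in the sawing jig

## Task

Push the batten flat against the sawing jig's fence and along it until its end butts against the end stop, then wind the hold-down clamp's crank clockwise until its pad meets the batten and snug it up by feel: firmly held, but not so tight that the timber is dented. Let go of the crank, and leave the other things on the bench alone.

Things in the scene. Friction and masses are not known exactly. Their poses are not given: they have to be found in the camera images.
- jig: Fixed plywood board 200x460x18 mm. Origin: on the bench right below the clamp's screw axis; x points across to the fence, y along it to the end stop, z up. Fence (low strip 16 mm tall on the board): face at x=+22. End stop (block 66 wide, 40 tall): face at y=+70, batten's end goes here. Steel column at x=+90 carries an arm (z 102-126) over the batten to the screw. Pad 30 mm across.
- spindle: The clamp's upright screw with crank, pad and all; origin on the screw axis at the underside of the crank arm. Clockwise from above lowers all of it 12 mm a turn, crank too. The pad's height on the screw is not known closely: it starts 2 to 15 mm above the batten, so feel for it. The screw stays where it is left, also under load. Pad on batten: about 100 N is snug (60 to 160); 220 N dents.
- grip_mid (a point): Middle of the crank's black upright grip, 55 mm from the screw axis: 18 mm diameter, 45 mm tall, spins freely on its pin, so it can be carried round in a circle without turning the hand. The point is 24 mm above the grip's lower end. Free winding takes up to 8 N here; once the pad bears, the pull rises about 5 N per radian (1 N more = 29 N more at the pad), so some 4 N more while winding is snug.
- batten_mid (a point): Centre of the loose pale timber batten, roughly 44x300x44 mm, 0.3 to 0.6 kg, lying on the jig's board under the clamp, some mm off the fence and 35 to 80 mm short of the stop.
- batten_end (a point): Centre of the batten's end face that goes against the stop, 150 mm from its centre.
- batten: The same batten; origin at the centre of its underside, y along it towards the end stop, z up. If it is skew when its end meets the stop, friction can jam it off the fence: square it to the fence first.
- screwdriver: Bystander: screwdriver with yellow handle, lying on the bench; leave alone.
- tape: Bystander: tape measure, about 66 mm across, 34 mm tall; leave alone.
- offcut: Bystander: block of timber 70x110x44 mm on the bench; leave alone.
- saw: Bystander: hand saw with wooden handle, about 400 mm long, lying flat beyond the jig; leave alone.

How it is judged:
By the outcome, as a careful person would: the job done as asked, in the order asked, and still so for the second after the job is handed in, with the robot touching nothing.
It also fails if it takes over 72 s, if anything falls off the work surface, if the arm or the gripper's body presses on something with over 40 N, if the wrist force passes 120 N, or if a joint passes its speed limit or range.

## Robot

A 6-joint arm with a two-finger parallel gripper is mounted at the origin on the work surface. World frame = base frame: x ahead of the robot, y to its left, z up, the work surface at z = 0. Lengths are in m, angles in rad, forces in N, time in s.
With the tool pointing down it reaches from about 0.375 to 0.975 m from the base axis. Payload 3.8 kg.
Tool frame: the origin (TCP) lies on the mounting face of the last link; the fingertips stand 166 mm ahead of it and the grasp point (between the pads) lies 147 mm ahead of it; y points along the fingers, x is the direction in which the jaws open and shut, and the axes are right-handed (so a half turn about y gives the same grasp; the last joint's range is limited). The gripper opens to 88 mm and grips with 3 to 60 N. Pads are 18 mm wide; open, the fingers measure 123 mm over their backs; the gripper's body (75 mm by 187 mm) begins 45 mm behind the grasp point.
Start: joints at [1.129, 0.264, 1.604, -0, 1.274, -0.037], TCP at [0.266, 0.62, 0.405] pointing down, gripper open.
Joint ranges: [-2.63, 2.63], [-0.94, 2.18], [0.31, 2.57], [-1.31, 4.45], [0, 2.66], [-2.55, 2.55]. Speed limits (rad/s): [2.57, 2.57, 3.14, 3.14, 3.14, 3.14].

## Interface

Orientations are given as a unit quaternion [x, y, z, w].
In Python, from cell import get_state, capture, hand_in, find_in gives the robot as it stands. The module is installed in compiled form; this text tells all that it offers.
- The arm moves only by the tool play_rows, never from a script. Its argument "series" is a list of rows, each a list of 6 numbers: the shift along the world's x, y, z in m, then the turn, a rotation vector about the world's x, y, z in rad. In form: [[dx, dy, dz, rx, ry, rz], ...]. A call has 1 to 20 rows; each row shifts and turns the commanded pose from where the row before left it; what a row does not reach is not made up. A row lasts 1/8 s, in which the tool goes at most 62.5 mm and 10.7 degrees, less where a joint would pass 70% of its speed; a pose out of reach is approached as far as the arm can. A call is refused whole if a number of a shift passes 0.0625 or a number of a turn 0.188, either way. A call with a gripper value outside its range is refused whole. "jaw" is the opening in per cent of the stroke, from 0 (shut) to 100 (fully open), set as the call begins (left out, the last holds). The fingers move at their own pace and stop on an object; the grip force is fixed at half the most. Time passes only in rows, so rows that do not move let the fingers close. It gives the time, the measured TCP pose, the force and the opening at its end, in the units of the state.
- get_state(): the state, without advancing time (a new reading comes with each control period).
- capture(name): name is "scene" or "top" or "wrist"; returns a dict with "pixels" (400x640x3 uint8, red, green, blue), "mtx" (3x3 intrinsics, pixels), "R" (3x3) and "t" (3): a world point X has camera coordinates R X + t. Camera axes: x right, y down, z forward; pixel columns grow to the right and rows downward; lengths in m; the calibration is good to about 2 mm. A picture is of the moment at which its call begins. There is no depth.
- hand_in(): hands the job in, once; it reports no verdict.
Trained networks look in a picture, given as the dict that the camera call returned (one of the last four; its "shot" number tells which), for a name from the list of things; names that differ only in an ending like _2 or _b are one class to them, and where a whole thing is asked for, a point or a joint stands for the part that bears it (a point fixed in the world has none). Each returns a list of dicts, best first, with "score" (0 to 1); they miss things now and then, are a little off and sometimes report something else, mostly with a low value. They report only what shows in the picture. A call takes as long as a camera call.
- find_in(picture, name): "location" ([column, row] in pixels, amid what is visible of it).
The state is a dict: "clock": time; "joint_positions": joint angles; "dq": joint speeds; "joint_efforts": joint torques, N m; "eef_pos": TCP position; "tcp_rot": TCP orientation; "force": force on the tool from outside, world axes, zero at the start; "moment": the same for the moment, N m; "width": opening from 0.0 (shut) to 1.0 (fully open).
Only numpy, scipy, OpenCV 4.12 (cv2) and the standard library are available. Lean on these libraries where they do the work, as an engineer would, in place of code of your own. Each camera call takes 0.05 s, during which the arm holds its last target.

## Working session

There is one attempt and no reset: what is moved stays moved. The work goes in short steps, Python scripts to look and compute and a tool call to move; the robot and the scene stay as the last step left them, time stands still between calls to the robot, and variables do not carry over. Pictures are saved under pics/ and viewed, and the job is handed in when it is done.

Besides the shell and the picture viewer there is one more tool, called after "Call:" as a command line: name --pt "numbers of a row" for each row, then --argument value for the rest. play_rows: Moves the arm, as the interface text tells. Its arguments: {"type":"object","properties":{"series":{"type":"array","items":{"type":"array","items":{"type":"number"}}},"jaw":{"type":"number"}},"required":["series"]}

```bash
mkdir -p pics; cat > h.py <<'E'
import numpy as np, cv2
from cell import get_state, capture, hand_in, find_in
def save(c,n): cv2.imwrite('pics/'+n+'.png', c['pixels'][:,:,::-1])
def proj(c,X):
    p=c['mtx']@(c['R']@np.asarray(X,float)+c['t']); return p[:2]/p[2]
def onz(c,uv,z):
    d=c['R'].T@np.linalg.inv(c['mtx'])@np.array([uv[0],uv[1],1.]); o=-c['R'].T@c['t']
    return o+d*(z-o[2])/d[2]
E
python3 - <<'E'
from h import *
print(get_state())
for n in ['scene','top','wrist']:
    c=capture(n); save(c,n+'0')
    print(n, 'cam',-c['R'].T@c['t'], c['R'][2])
    for k in ['jig','spindle','grip_mid','batten_mid','batten_end','screwdriver','tape','offcut','saw']:
        print(k,[(np.round(f['location']),round(f['score'],2)) for f in find_in(c,k)][:3])
E
```

```text
{'clock': 0.0, 'joint_positions': array([ 1.12910804e+00,  2.64771458e-01,  1.60530090e+00, -3.15613961e-05,
        1.27370767e+00, -3.69405396e-02]), 'dq': array([ 0.00106472, -0.00043409, -0.00049495, -0.00016006, -0.00015974,
        0.00057398]), 'joint_efforts': array([-1.91509418e-03, -5.02119327e+01, -3.56875241e+01,  7.25974375e-02,
        2.97187257e-02, -1.62360984e-04]), 'eef_pos': array([0.26570208, 0.62016049, 0.40341475]), 'tcp_rot': array([ 0.59070236,  0.3886456 , -0.38995628, -0.58988085]), 'force': array([0.52635258, 0.03787503, 0.92266955]), 'moment': array([ 0.0003305 , -0.00516414,  0.01864399]), 'width': 0.9995870502259485}
scene cam [1.36815033 0.42922964 0.68669184] [-0.76070141 -0.3755759  -0.52941109]
jig [(array([333., 239.]), 0.6)]
spindle [(array([359., 198.]), 0.62), (array([308., 295.]), 0.46)]
grip_mid [(array([368., 195.]), 0.5), (array([307., 293.]), 0.5)]
batten_mid [(array([308., 211.]), 0.73)]
batten_end []
screwdriver []
tape [(array([432., 286.]), 0.88)]
offcut [(array([208., 226.]), 0.87), (array([307., 211.]), 0.42)]
saw [(array([302., 296.]), 0.95)]
top cam [0.47973    0.03057581 1.18703338] [ 0.0802629  -0.00294855 -0.99676937]
jig [(array([321., 216.]), 0.6)]
spindle [(array([279., 224.]), 0.52)]
grip_mid []
batten_mid [(array([345., 234.]), 0.77), (array([428., 173.]), 0.43)]
batten_end [(array([339., 235.]), 0.69)]
screwdriver [(array([228., 248.]), 0.6)]
tape [(array([202., 191.]), 0.83)]
offcut []
saw [(array([297., 140.]), 0.66), (array([337., 237.]), 0.66)]
wrist cam [0.19221643 0.65131913 0.386168  ] [ 0.28185724 -0.12087738 -0.95181151]
jig []
spindle []
grip_mid []
batten_mid []
batten_end []
screwdriver []
tape []
offcut []
saw []
```

View pics/scene0.png

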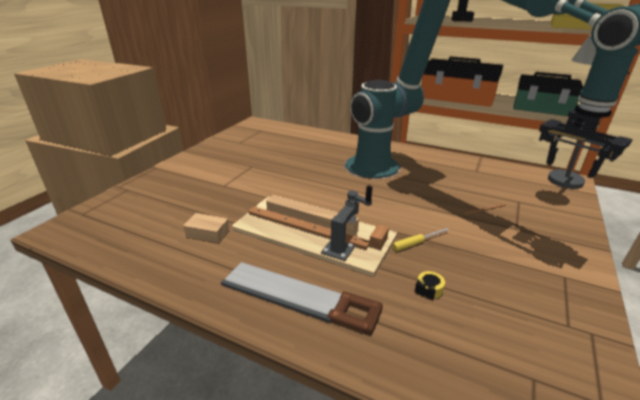

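View pics/top0.png

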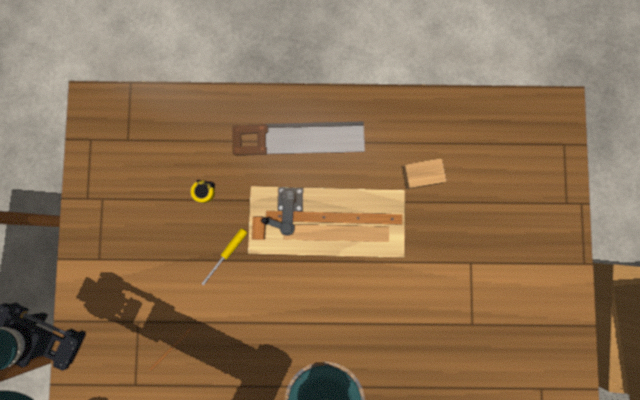

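```bash
python3 - <<'E'
from scipy.spatial.transform import Rotation as R
print(R.from_quat([0.59070236,  0.3886456 , -0.38995628, -0.58988085]).as_matrix().round(3))
E
```

```text
[[ 0.394 -0.001 -0.919]
 [ 0.919 -0.002  0.394]
 [-0.002 -1.     0.   ]]
```

```bash
python3 - <<'E'
from h import *
a=cv2.imread('pics/top0.png')[165:275,190:420]; cv2.imwrite('pics/t1.png',cv2.resize(a,None,fx=3.4,fy=3.4,interpolation=cv2.INTER_CUBIC))
a=cv2.imread('pics/scene0.png')[170:290,220:420]; cv2.imwrite('pics/s1.png',cv2.resize(a,None,fx=4,fy=4,interpolation=cv2.INTER_CUBIC))
E
```

```text
(no output)
```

View pics/t1.png

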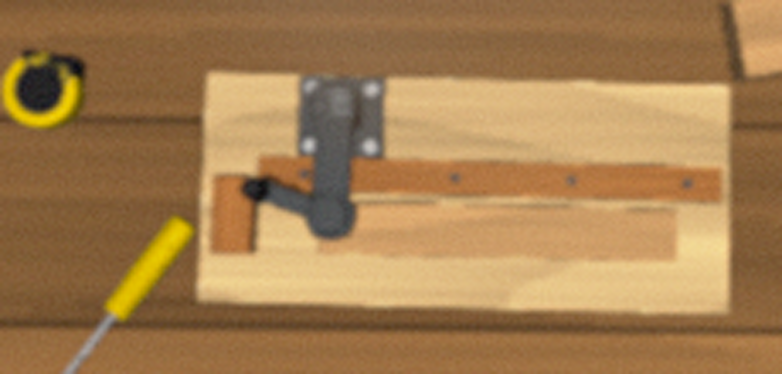

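View pics/s1.png

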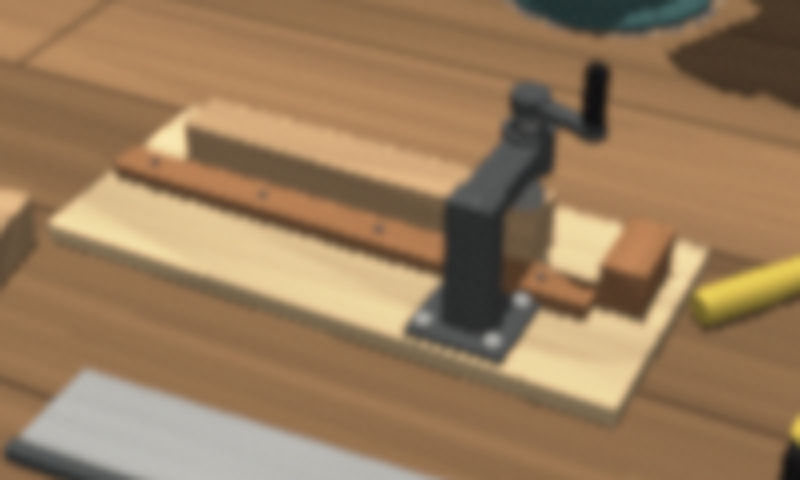

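```bash
python3 - <<'E'
from h import *
c=capture('top')
def P(u,v,z): return onz(c,(190+(u+.5)/3.4-.5,165+(v+.5)/3.4-.5),z)
for n,u,v,z in [('b++',207,72,.018),('b+-',731,84,.018),('b--',728,312,.018),('b-+',198,301,.018),
 ('fence r near',721,202,.034),('fence face2',352,194,.034),('batten nr',675,260,.062),('batten fr',676,212,.062),('batten nearleft',318,252,.062),('batten farleft',352,206,.062),
 ('stop face near',254,252,.058),('stop bl',213,252,.058),('stop tl',214,177,.058),('spindle',330,216,.15),('grip',255,187,.19),('grip',255,187,.17),('colL',300,78,.02),('colR',384,158,.02)]:
  print(n,P(u,v,z).round(4))
s=capture('scene')
def ray(c,uv):
    d=c['R'].T@np.linalg.inv(c['mtx'])@np.array([uv[0],uv[1],1.]); return -c['R'].T@c['t'], d/np.linalg.norm(d)
def tri(a,b):
    A=[];y=[]
    for o,d in (a,b):
        M=np.eye(3)-np.outer(d,d);A.append(M);y.append(M@o)
    return np.linalg.lstsq(np.vstack(A),np.hstack(y),rcond=None)[0]
def S(u,v): return ray(s,(220+(u+.5)/4-.5,170+(v+.5)/4-.5))
def T(u,v): return ray(c,(190+(u+.5)/3.4-.5,165+(v+.5)/3.4-.5))
print('griptop',tri(S(597,66),T(252,189)),'hub top',tri(S(531,90),T(330,215)))
E
```

```text
b++ [0.6277 0.2249 0.018 ]
b+- [ 0.622  -0.2344  0.018 ]
b-- [ 0.4235 -0.2302  0.018 ]
b-+ [0.4284 0.228  0.018 ]
fence r near [ 0.518  -0.2214  0.034 ]
fence face2 [0.5216 0.0955 0.034 ]
batten nr [ 0.4683 -0.1765  0.062 ]
batten fr [ 0.5083 -0.1775  0.062 ]
batten nearleft [0.4719 0.1215 0.062 ]
batten farleft [0.5106 0.0937 0.062 ]
stop face near [0.4714 0.1754 0.058 ]
stop bl [0.471  0.2097 0.058 ]
stop tl [0.5338 0.2103 0.058 ]
spindle [0.5003 0.1056 0.15  ]
grip [0.5204 0.1587 0.19  ]
grip [0.5212 0.1613 0.17  ]
colL [0.6231 0.1432 0.02  ]
colR [0.5537 0.0689 0.02  ]
griptop [0.51852534 0.15978071 0.19906492] hub top [0.50031142 0.10650645 0.15786265]
```

Call:
play_rows --pt "0.0161 -0.0493 0 0 0 -0.0841" --pt "0.0161 -0.0493 0 0 0 -0.0841" --pt "0.0161 -0.0493 0 0 0 -0.0841" --pt "0.0161 -0.0493 0 0 0 -0.0841" --pt "0.0161 -0.0493 0 0 0 -0.0841" --pt "0.0161 -0.0493 0 0 0 -0.0841" --pt "0.0161 -0.0493 0 0 0 -0.0841" --pt "0.0161 -0.0493 0 0 0 -0.0841" --pt "0.0161 -0.0493 0 0 0 -0.0841" --pt "0.0161 -0.0493 0 0 0 -0.0841" --pt "0.0161 -0.0493 0 0 0 -0.0841" --pt "0.0161 -0.0493 0 0 0 -0.0841" --pt "0.0161 -0.0493 0 0 0 -0.0841" --pt "0.0161 -0.0493 0 0 0 -0.0841" --pt "0 0 0 0 0 0" --pt "0 0 0 0 0 0"

```text
clock: 3.6
eef_pos: [0.491, -0.0697, 0.4046]
tcp_rot: [-0.707, 0.004, -0.004, 0.707]
force: [0.7, 0.1, -0.7]
width: 0.998
```

```bash
python3 - <<'E'
from h import *
from scipy.spatial.transform import Rotation as R
s=get_state(); print(s['clock'],s['eef_pos'],R.from_quat(s['tcp_rot']).as_matrix().round(4),s['joint_positions'])
for n in ['wrist','top']:
    c=capture(n); save(c,n+'1')
E
```

```text
3.6 [ 0.49103379 -0.06967503  0.40459244] [[ 9.999e-01 -5.000e-04  1.170e-02]
 [-1.170e-02  6.000e-04  9.999e-01]
 [-5.000e-04 -1.000e+00  6.000e-04]] [-1.91363921e-01 -7.87123465e-02  1.97680202e+00  5.48442944e-04
  1.24414700e+00 -1.79825502e-01]
```

View pics/wrist1.png

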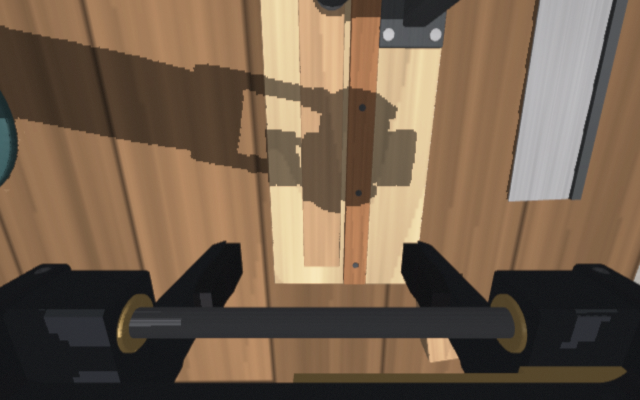

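```bash
python3 - <<'E'
from h import *
c=capture('wrist')
a=c['pixels'][0:300,230:470,::-1]; cv2.imwrite('pics/w1.png',cv2.resize(a,(800*240//300*1,800))[:590] if 0 else cv2.resize(c['pixels'][0:280,250:430,::-1],None,fx=2.1,fy=2.1,interpolation=cv2.INTER_CUBIC))
for u,v,z in [(304,265,.062),(341,265,.062),(300,10,.062),(345,10,.062),(345,282,.034),(350,20,.034)]: print(u,v,onz(c,(u,v),z).round(4))
E
```

```text
304 265 [ 0.4679 -0.1767  0.062 ]
341 265 [ 0.5135 -0.1771  0.062 ]
300 10 [0.4717 0.0965 0.062 ]
345 10 [0.5144 0.0961 0.062 ]
345 282 [ 0.5211 -0.2196  0.034 ]
350 20 [0.5217 0.0944 0.034 ]
```

View pics/w1.png

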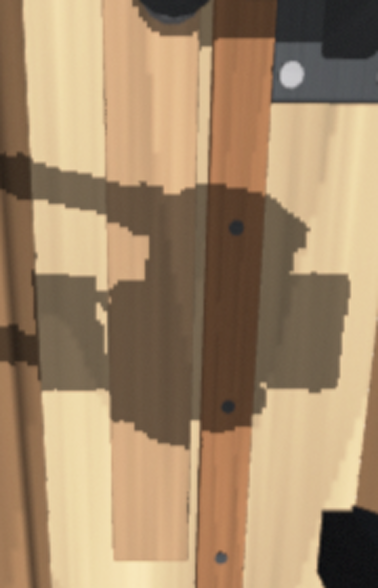

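Call:
play_rows --pt "0.0002 0 -0.0397 0 0 0" --pt "0.0002 0 -0.0397 0 0 0" --pt "0 0 -0.0397 0 0 0" --pt "0 0 -0.0397 0 0 0" --pt "0 0 -0.0397 0 0 0" --pt "0 0 0 0 0 0" --pt "0 0 0 0 0 0"

```text
clock: 4.62
eef_pos: [0.4921, -0.0692, 0.2074]
tcp_rot: [0.707, -0.003, 0.004, -0.707]
force: [0.4, -0.2, 0.6]
width: 1.002
```

Call:
play_rows --pt "0 0 0 0 0 0" --pt "0 0 0 0 0 0" --pt "0 0 0 0 0 0" --pt "0 0 0 0 0 0" --pt "0 0 0 0 0 0" --pt "0 0 0 0 0 0" --jaw 30

```text
clock: 5.38
eef_pos: [0.4914, -0.0698, 0.2063]
tcp_rot: [0.707, -0.004, 0.004, -0.707]
force: [-1.9, 0.3, 2.9]
width: 0.498
```

Call:
play_rows --pt "0.0015 0 0 0 0 0" --pt "0.0015 0 0 0 0 0" --pt "0.001 0 0 0 0 0" --pt "0.001 0 0 0 0 0" --pt "0 0 0 0 0 0"

```text
clock: 6.0
eef_pos: [0.4935, -0.0699, 0.2064]
tcp_rot: [-0.707, 0.008, 0.0, 0.707]
force: [-17.6, -1.3, 20.5]
width: 0.498
```

Call:
play_rows --pt "0.0005 0 0 0 0 0" --pt "0.0005 0 0 0 0 0" --pt "0 0 0 0 0 0"

```text
clock: 6.38
eef_pos: [0.4951, -0.0698, 0.2064]
tcp_rot: [-0.707, 0.007, -0.001, 0.707]
force: [-9.8, -0.8, 12.5]
width: 0.497
```

Call:
play_rows --pt "0.0005 0 0 0 0 0" --pt "0 0 0 0 0 0"

```text
clock: 6.62
eef_pos: [0.4961, -0.0697, 0.2063]
tcp_rot: [-0.707, 0.006, -0.001, 0.707]
force: [-11.7, -1.2, 14.1]
width: 0.495
```

Call:
play_rows --pt "0 0 0.0005 0 0 0" --pt "0 0 0.0005 0 0 0" --pt "0 0 0 0 0 0"

```text
clock: 7.0
eef_pos: [0.498, -0.0697, 0.2066]
tcp_rot: [-0.707, 0.004, -0.004, 0.707]
force: [-0.9, -0.7, -3.6]
width: 0.493
```

```bash
python3 - <<'E'
from h import *
s=get_state(); print(s)
for n in ['wrist','scene']:
    c=capture(n); save(c,n+'2')
a=cv2.imread('pics/scene2.png')[170:290,220:420]; cv2.imwrite('pics/s2.png',cv2.resize(a,None,fx=4,fy=4,interpolation=cv2.INTER_CUBIC))
E
```

```text
{'clock': 7.0, 'joint_positions': array([-1.88594865e-01,  1.56089268e-01,  2.14006513e+00,  7.62800287e-05,
        8.46022206e-01, -1.77268574e-01]), 'dq': array([ 0.00101164, -0.00133262, -0.00179026, -0.0001214 ,  0.00231496,
        0.00132262]), 'joint_efforts': array([ -0.07757874, -38.37285161, -29.51853633,   0.14200897,
        -0.0746308 ,   0.05882913]), 'eef_pos': array([ 0.49799384, -0.06968905,  0.20663495]), 'tcp_rot': array([-0.7070379 ,  0.00422165, -0.00382297,  0.70715272]), 'force': array([-0.94466517, -0.65460495, -3.6086339 ]), 'moment': array([-0.12798068,  0.10143507,  0.06453582]), 'width': 0.49348841408273425}
```

View pics/wrist2.png

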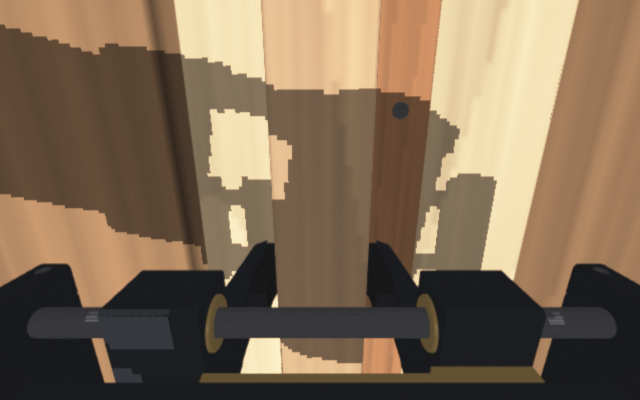

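View pics/s2.png

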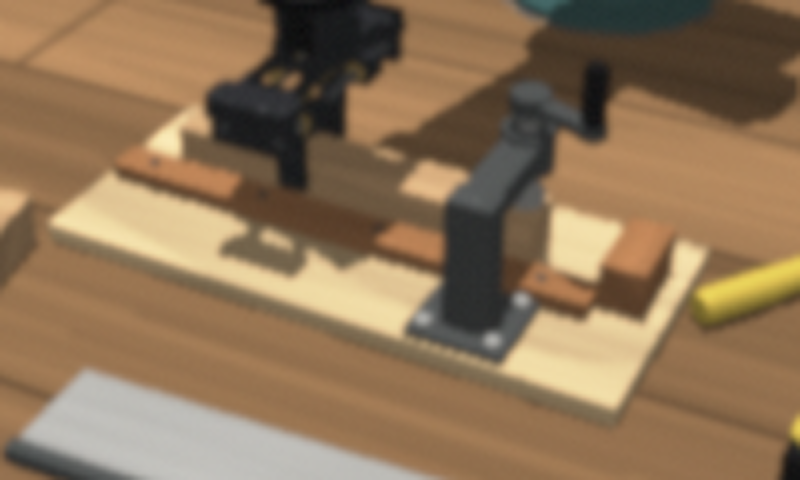

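Call:
play_rows --pt "0.0005 0 0 0 0 0" --pt "0.0001 0.006 0 0 0 0" --pt "0.0001 0.008 0 0 0 0" --pt "0.0001 0.008 0 0 0 0" --pt "0.0001 0.008 0 0 0 0" --pt "0.0001 0.006 0 0 0 0" --pt "0 0.005 0 0 0 0" --pt "0 0.002 0 0 0 0" --pt "0 0 0 0 0 0"

```text
clock: 8.22
eef_pos: [0.4991, -0.0266, 0.2072]
tcp_rot: [-0.707, 0.004, -0.004, 0.707]
force: [-0.4, 0.9, -3.4]
width: 0.497
```

Call:
play_rows --pt "0 0.002 0 0 0 0" --pt "0 0.002 0 0 0 0" --pt "0 0 0 0 0 0"

```text
clock: 8.6
eef_pos: [0.4992, -0.0227, 0.2072]
tcp_rot: [-0.707, 0.004, -0.004, 0.707]
force: [-0.4, 0.8, -3.4]
width: 0.498
```

Call:
play_rows --pt "0.0005 0 -0.0003 0 0 0" --pt "0.0005 0 0 0 0 0" --pt "0 0 0 0 0 0"

```text
clock: 8.98
eef_pos: [0.4996, -0.0227, 0.2068]
tcp_rot: [-0.707, 0.005, -0.004, 0.707]
force: [-5.1, 0.2, 0.4]
width: 0.499
```

Call:
play_rows --pt "0 0.0015 0 0 0 0" --pt "0 0.0015 0 0 0 0" --pt "0 0 0 0 0 0"

```text
clock: 9.35
eef_pos: [0.4998, -0.0198, 0.2066]
tcp_rot: [0.707, -0.004, 0.004, -0.707]
force: [-3.6, -3.0, -3.6]
width: 0.495
```

Call:
play_rows --pt "0 0.001 0 0 0 0" --pt "0 0.001 0 0 0 0" --pt "0 0 0 0 0 0"

```text
clock: 9.72
eef_pos: [0.4999, -0.0178, 0.2066]
tcp_rot: [-0.707, 0.004, -0.004, 0.707]
force: [-3.4, -3.2, -3.3]
width: 0.497
```

Call:
play_rows --pt "0 0.001 0 0 0 0" --pt "0 0.001 0 0 0 0" --pt "0 0 0 0 0 0"

```text
clock: 10.1
eef_pos: [0.4999, -0.0158, 0.2067]
tcp_rot: [-0.707, 0.004, -0.004, 0.707]
force: [-4.0, -3.5, -3.9]
width: 0.497
```

Call:
play_rows --pt "0 0.001 0 0 0 0" --pt "0 0.001 0 0 0 0" --pt "0 0 0 0 0 0"

```text
clock: 10.48
eef_pos: [0.4999, -0.0138, 0.2067]
tcp_rot: [-0.707, 0.004, -0.004, 0.707]
force: [-3.6, -2.5, -2.2]
width: 0.494
```

Call:
play_rows --pt "0 0.001 0 0 0 0" --pt "0 0.001 0 0 0 0" --pt "0 0 0 0 0 0"

```text
clock: 10.85
eef_pos: [0.4999, -0.0128, 0.2067]
tcp_rot: [0.708, -0.004, 0.004, -0.706]
force: [-5.2, -8.9, -3.7]
width: 0.494
```

Call:
play_rows --pt "0 0.0005 -0.0005 0 0 0" --pt "0 0 0 0 0 0"

```text
clock: 11.1
eef_pos: [0.5, -0.0127, 0.2067]
tcp_rot: [0.708, -0.004, 0.003, -0.706]
force: [-5.5, -11.4, -0.0]
width: 0.496
```

Call:
play_rows --pt "0 0 0 0 0 0" --pt "0 0 0 0 0 0" --pt "0 0 0 0 0 0" --pt "0 0 0 0 0 0" --jaw 95

```text
clock: 11.6
eef_pos: [0.5005, -0.011, 0.2068]
tcp_rot: [-0.707, 0.003, -0.004, 0.707]
force: [0.4, 0.5, -0.5]
width: 0.927
```

```bash
python3 - <<'E'
from h import *
for n in ['wrist','top','scene']:
    c=capture(n); save(c,n+'3')
a=cv2.imread('pics/scene3.png')[170:290,220:420]; a=cv2.resize(a,None,fx=4,fy=4,interpolation=cv2.INTER_CUBIC)
cv2.imwrite('pics/s3.png',a)
a=cv2.imread('pics/top3.png')[165:275,190:420]; cv2.imwrite('pics/t3.png',cv2.resize(a,None,fx=3.4,fy=3.4,interpolation=cv2.INTER_CUBIC))
E
```

```text
(no output)
```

View pics/wrist3.png

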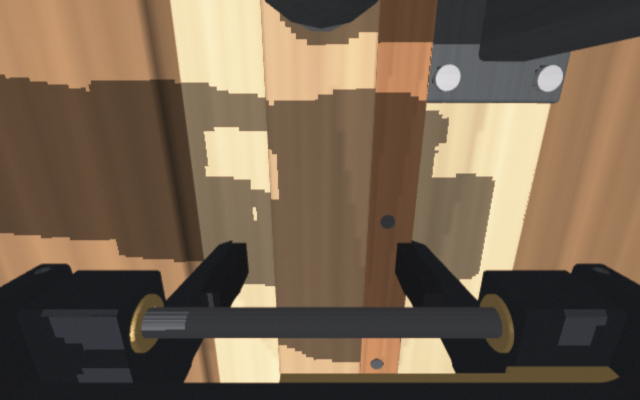

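View pics/s3.png

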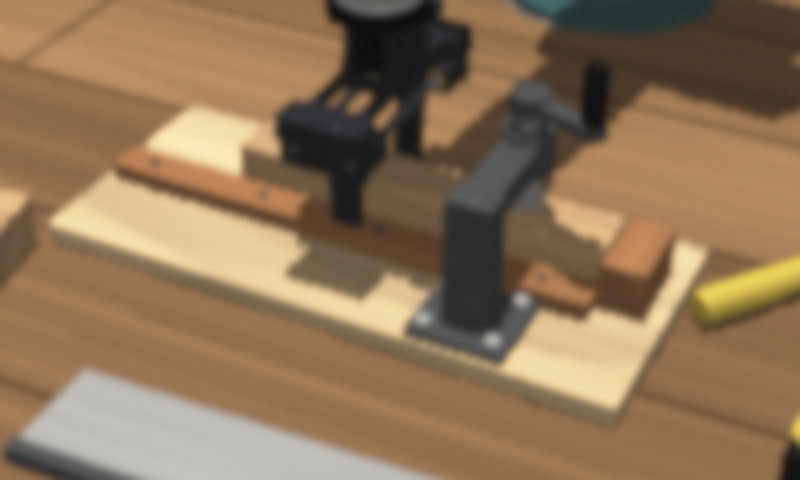

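View pics/t3.png

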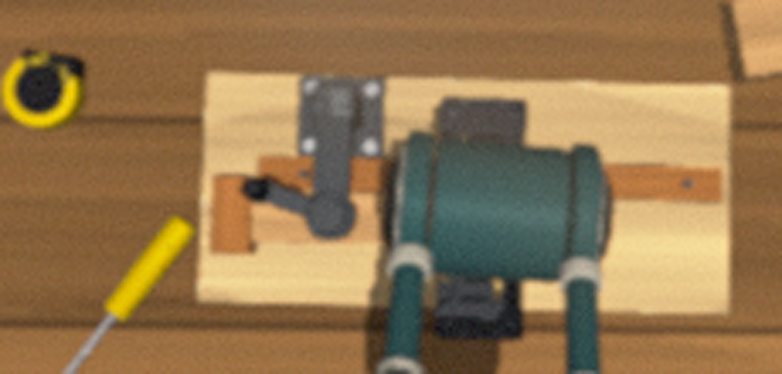

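Call:
play_rows --pt "0.003 0.012 0 0 0 0" --pt "0.006 0.012 0 0 0 0" --pt "0.004 0.006 0 0 0 0" --pt "0.002 0 0 0 0 0" --pt "0.001 0 0 0 0 0" --pt "0.001 0 0 0 0 0" --pt "0 0 0 0 0 0"

```text
clock: 12.62
eef_pos: [0.5171, 0.0185, 0.2064]
tcp_rot: [0.707, -0.004, 0.004, -0.707]
force: [-0.3, -0.2, 1.3]
width: 0.944
```

Call:
play_rows --pt "0.001 0 0 0 0 0" --pt "0.001 0 0 0 0 0" --pt "0 0 0 0 0 0"

```text
clock: 13.0
eef_pos: [0.5192, 0.0187, 0.2064]
tcp_rot: [0.707, -0.004, 0.004, -0.707]
force: [0.1, -0.3, 0.3]
width: 0.952
```

Call:
play_rows --pt "0.001 0 0 0 0 0" --pt "0.001 0 0 0 0 0" --pt "0 0 0 0 0 0"

```text
clock: 13.38
eef_pos: [0.5205, 0.0188, 0.2062]
tcp_rot: [0.707, -0.005, 0.003, -0.707]
force: [-3.8, 0.6, 3.2]
width: 0.951
```

Call:
play_rows --pt "0.001 0 0 0 0 0" --pt "0 0 0 0 0 0"

```text
clock: 13.62
eef_pos: [0.5208, 0.0187, 0.206]
tcp_rot: [0.707, -0.006, 0.002, -0.707]
force: [-6.1, -0.3, 6.0]
width: 0.95
```

Call:
play_rows --pt "-0.012 0 0 0 0 0" --pt "-0.01 0 0.01 0 0 0" --pt "-0.001 -0.01 0.035 0 0 0" --pt "0 -0.045 0.005 0 0 0" --pt "0 -0.055 0 0 0 0" --pt "0 -0.055 0 0 0 0" --pt "0 -0.01 -0.01 0 0 0" --pt "0 0 -0.025 0 0 0" --pt "0 0 -0.019 0 0 0" --pt "0 0 0 0 0 0" --jaw 100

```text
clock: 14.88
eef_pos: [0.4986, -0.1554, 0.2016]
tcp_rot: [-0.707, 0.004, -0.004, 0.707]
force: [0.4, 0.0, 0.4]
width: 0.998
```

Call:
play_rows --pt "0 0 0 0 0 0" --pt "0 0 0 0 0 0" --pt "0 0 0 0 0 0" --pt "0 0 0 0 0 0" --pt "0 0 0 0 0 0" --pt "0 0.005 0 0 0 0" --pt "0 0.005 0 0 0 0" --pt "0 0.003 0 0 0 0" --pt "0 0 0 0 0 0" --jaw 0

```text
clock: 16.0
eef_pos: [0.4991, -0.1429, 0.2024]
tcp_rot: [-0.707, 0.004, -0.004, 0.707]
force: [0.0, 0.7, 0.1]
width: 0.011
```

Call:
play_rows --pt "0 0.002 0 0 0 0" --pt "0 0.002 0 0 0 0" --pt "0 0.001 0 0 0 0" --pt "0 0 0 0 0 0"

```text
clock: 16.5
eef_pos: [0.4991, -0.1382, 0.2024]
tcp_rot: [0.707, -0.004, 0.004, -0.707]
force: [0.1, -0.7, 0.1]
width: 0.005
```

Call:
play_rows --pt "0 0.001 0 0 0 0" --pt "0 0.001 0 0 0 0" --pt "0 0 0 0 0 0"

```text
clock: 16.88
eef_pos: [0.4991, -0.1362, 0.2024]
tcp_rot: [0.707, -0.004, 0.004, -0.707]
force: [0.6, 0.5, -0.2]
width: 0.005
```

```bash
python3 - <<'E'
from h import *
c=capture('wrist');save(c,'wrist4')
c=capture('top');save(c,'top4')
a=cv2.imread('pics/top4.png')[165:275,190:420]; cv2.imwrite('pics/t4.png',cv2.resize(a,None,fx=3.4,fy=3.4,interpolation=cv2.INTER_CUBIC))
E
```

```text
(no output)
```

View pics/wrist4.png

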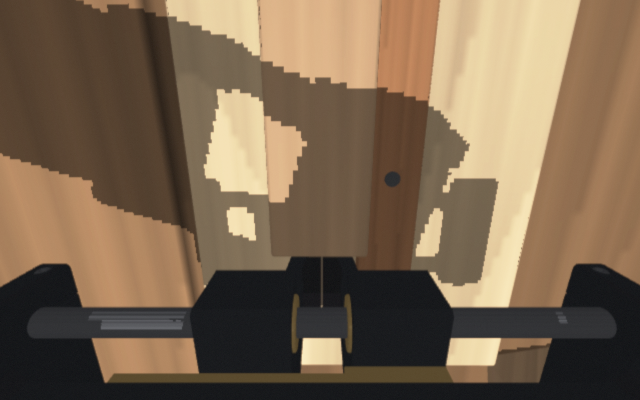

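View pics/t4.png

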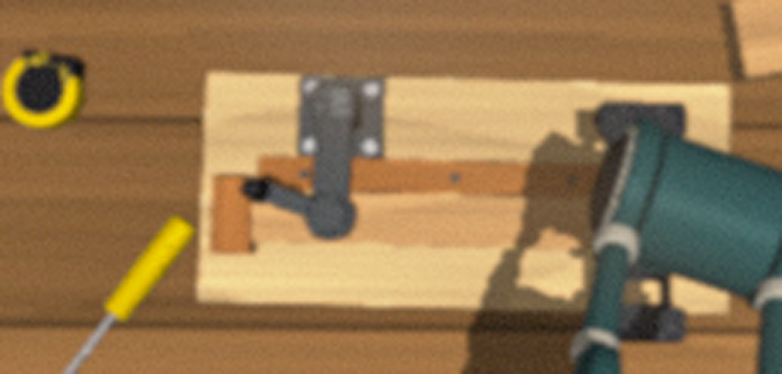

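Call:
play_rows --pt "0 0.001 0 0 0 0" --pt "0 0.001 0 0 0 0" --pt "0 0 0 0 0 0"

```text
clock: 17.35
eef_pos: [0.4991, -0.1342, 0.2024]
tcp_rot: [0.707, -0.004, 0.004, -0.707]
force: [0.5, 0.2, -0.2]
width: 0.003
```

Call:
play_rows --pt "0 0.001 0 0 0 0" --pt "0 0.001 0 0 0 0" --pt "0 0 0 0 0 0"

```text
clock: 17.73
eef_pos: [0.4991, -0.1325, 0.2024]
tcp_rot: [0.707, -0.004, 0.004, -0.707]
force: [-0.8, -3.5, 0.0]
width: 0.006
```

Call:
play_rows --pt "0 0.001 0 0 0 0" --pt "0 0 0 0 0 0"

```text
clock: 17.98
eef_pos: [0.4991, -0.1322, 0.2025]
tcp_rot: [0.708, -0.004, 0.004, -0.706]
force: [-0.6, -7.0, -1.2]
width: 0.001
```

Call:
play_rows --pt "0 -0.004 0.01 0 0 0" --pt "0 -0.002 0.045 0 0 0" --pt "0 0 0.055 0 0 0" --pt "0 0.01 0.055 0 0 0" --pt "0.002 0.05 0.035 0 0 0" --pt "0.003 0.055 0 0 0 0" --pt "0.003 0.055 0 0 0 0" --pt "0.003 0.055 0 0 0 0" --pt "0.002 0.03 0 0 0 0" --pt "0 0.008 0 0 0 0" --pt "0 0 0 0 0 0" --pt "0 0 0 0 0 0" --jaw 50

```text
clock: 19.48
eef_pos: [0.5121, 0.1248, 0.4025]
tcp_rot: [0.707, -0.004, 0.004, -0.707]
force: [-0.2, 0.9, -0.2]
width: 0.498
```

```bash
python3 - <<'E'
from h import *
c=capture('wrist');save(c,'wrist5'); np.savez('w5.npz',**{k:c[k] for k in ('mtx','R','t')})
for k in ['spindle','grip_mid']: print(k,find_in(c,k)[:3])
E
```

```text
spindle [{'location': [322.8, 200.4], 'score': 0.6}]
grip_mid [{'location': [310.0, 256.1], 'score': 0.45}]
```

View pics/wrist5.png

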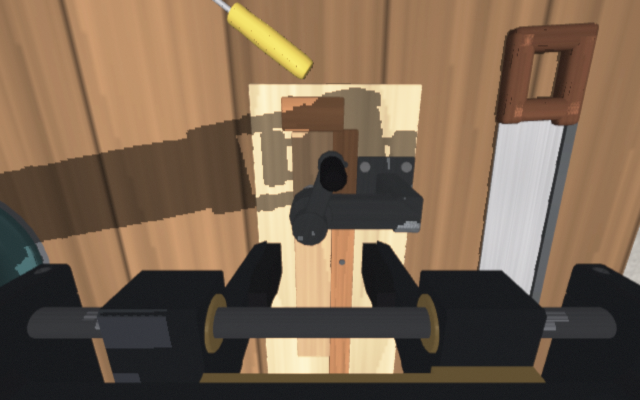

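```bash
python3 - <<'E'
from h import *
c=np.load('w5.npz')
a=cv2.imread('pics/wrist5.png')[130:260,260:440]; cv2.imwrite('pics/w5z.png',cv2.resize(a,None,fx=4.4,fy=4.4,interpolation=cv2.INTER_CUBIC))
for uv,z in [((333,177),.195),((333,177),.20),((309,228),.158),((309,220),.158)]: print(uv,z,onz(c,uv,z).round(4))
for zc in (.17,.176,.18):
  print(zc,proj(c,(0.5177,0.1575,zc-.024)),proj(c,(0.5177,0.1575,zc+.021)))
E
```

```text
(333, 177) 0.195 [0.5198 0.1592 0.195 ]
(333, 177) 0.2 [0.5196 0.1604 0.2   ]
(309, 228) 0.158 [0.5014 0.1077 0.158 ]
(309, 220) 0.158 [0.5015 0.1148 0.158 ]
0.17 [328.22889211 165.09861068] [329.63359104 178.17800814]
0.176 [328.38660456 166.56709884] [329.86818704 180.36237252]
0.18 [328.49607421 167.58638995] [330.03248594 181.8921883 ]
```

View pics/w5z.png

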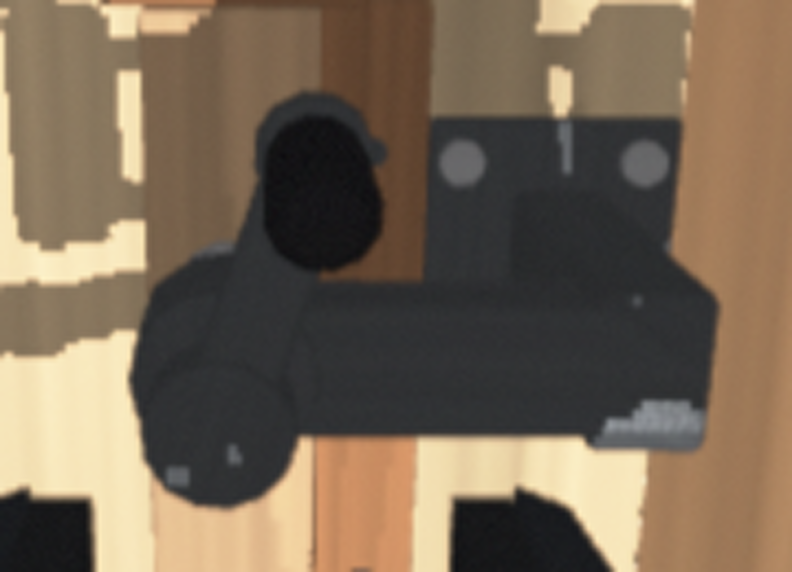

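Call:
play_rows --pt "0.0036 0.0172 0 0 0 0" --pt "0.0035 0.0172 0 0 0 0" --pt "0 0 -0.02 0 0 0" --pt "0 0 -0.03 0 0 0" --pt "0 0 -0.0255 0 0 0" --pt "0 0 0 0 0 0" --pt "0 0 0 0 0 0"

```text
clock: 20.5
eef_pos: [0.5193, 0.1603, 0.3269]
tcp_rot: [0.707, -0.004, 0.004, -0.707]
force: [-0.6, -0.4, -0.2]
width: 0.499
```

```bash
python3 - <<'E'
from h import *
c=capture('wrist');save(c,'wrist6')
c=capture('scene')
print(get_state()['eef_pos'],get_state()['force'])
a=c['pixels'][120:290,220:420,::-1]; cv2.imwrite('pics/s6.png',cv2.resize(a,None,fx=3.5,fy=3.5,interpolation=cv2.INTER_CUBIC))
E
```

```text
[0.51979103 0.16032097 0.3280946 ] [0.61976633 0.53845961 0.32859444]
```

View pics/wrist6.png

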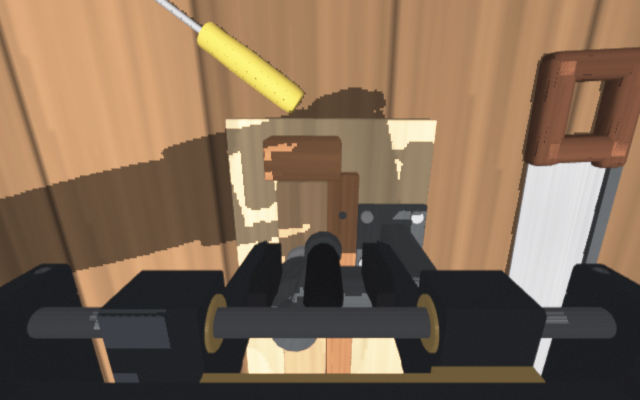

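View pics/s6.png

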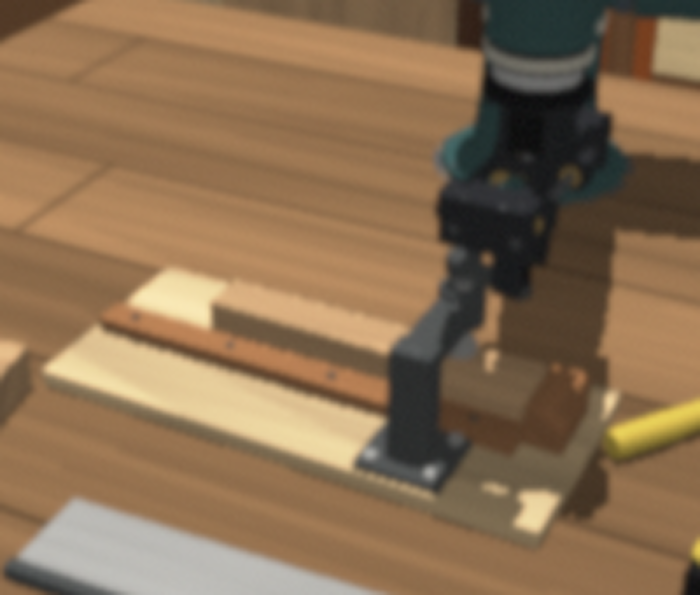

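Call:
play_rows --pt "0 0 0 0 0 0" --pt "0 0 0 0 0 0" --pt "0 0 0 0 0 0" --pt "0 0 0 0 0 0" --pt "0 0 0 0 0 0" --jaw 5

```text
clock: 21.22
eef_pos: [0.5197, 0.1602, 0.3274]
tcp_rot: [-0.707, 0.003, -0.005, 0.707]
force: [1.9, 0.1, 0.7]
width: 0.195
```

```bash
cat > arc.py <<'E'
import sys,numpy as np
# arc rows: a0(deg) n step(deg) r pitch
def rows(a0,n,st,r=.055):
    out=[];a=np.radians(a0);s=np.radians(st)
    for i in range(n):
        b=a-s
        out.append([round(r*(np.cos(b)-np.cos(a)),4),round(r*(np.sin(b)-np.sin(a)),4),round(-.012*s/2/np.pi,5),0,0,0]); a=b
    return out
if __name__=='__main__':
    from h import *
    print(rows(float(sys.argv[1]),int(sys.argv[2]),float(sys.argv[3])))
E
python3 - <<'E'
from h import *
s=get_state(); print(s['eef_pos'],s['force'],s['width'])
E
python3 arc.py 71 20 5; python3 arc.py -29 20 5
```

```text
[0.51965346 0.16015424 0.32739736] [1.93583801 0.0796708  0.73148426] 0.19471751494061476
[[np.float64(0.0045), np.float64(-0.0018), np.float64(-0.00017), 0, 0, 0], [np.float64(0.0043), np.float64(-0.0021), np.float64(-0.00017), 0, 0, 0], [np.float64(0.0041), np.float64(-0.0025), np.float64(-0.00017), 0, 0, 0], [np.float64(0.0039), np.float64(-0.0029), np.float64(-0.00017), 0, 0, 0], [np.float64(0.0036), np.float64(-0.0032), np.float64(-0.00017), 0, 0, 0], [np.float64(0.0033), np.float64(-0.0035), np.float64(-0.00017), 0, 0, 0], [np.float64(0.003), np.float64(-0.0038), np.float64(-0.00017), 0, 0, 0], [np.float64(0.0026), np.float64(-0.004), np.float64(-0.00017), 0, 0, 0], [np.float64(0.0023), np.float64(-0.0042), np.float64(-0.00017), 0, 0, 0], [np.float64(0.0019), np.float64(-0.0044), np.float64(-0.00017), 0, 0, 0], [np.float64(0.0015), np.float64(-0.0046), np.float64(-0.00017), 0, 0, 0], [np.float64(0.0011), np.float64(-0.0047), np.float64(-0.00017), 0, 0, 0], [np.float64(0.0007), np.float64(-0.0047), np.float64(-0.00017), 0, 0, 0], [np.float64(0.0003), np.float64(-0.0048), np.floa
[... 1263 characters left out ...]
), np.float64(-0.00017), 0, 0, 0], [np.float64(-0.0048), np.float64(-0.0003), np.float64(-0.00017), 0, 0, 0], [np.float64(-0.0048), np.float64(0.0001), np.float64(-0.00017), 0, 0, 0], [np.float64(-0.0048), np.float64(0.0005), np.float64(-0.00017), 0, 0, 0], [np.float64(-0.0047), np.float64(0.001), np.float64(-0.00017), 0, 0, 0], [np.float64(-0.0046), np.float64(0.0014), np.float64(-0.00017), 0, 0, 0], [np.float64(-0.0045), np.float64(0.0018), np.float64(-0.00017), 0, 0, 0], [np.float64(-0.0043), np.float64(0.0021), np.float64(-0.00017), 0, 0, 0], [np.float64(-0.0041), np.float64(0.0025), np.float64(-0.00017), 0, 0, 0], [np.float64(-0.0039), np.float64(0.0029), np.float64(-0.00017), 0, 0, 0]]
```

Call:
play_rows --pt "0.0045 -0.0018 -0.00017 0 0 0" --pt "0.0043 -0.0021 -0.00017 0 0 0" --pt "0.0041 -0.0025 -0.00017 0 0 0" --pt "0.0039 -0.0029 -0.00017 0 0 0" --pt "0.0036 -0.0032 -0.00017 0 0 0" --pt "0.0033 -0.0035 -0.00017 0 0 0"

```text
clock: 21.98
eef_pos: [0.5423, 0.1454, 0.3263]
tcp_rot: [-0.706, 0.005, -0.003, 0.708]
force: [-4.3, 6.8, 5.0]
width: 0.193
```

```bash
cat > tf.py <<'E'
from h import *
C=np.array([.5008,.1062])
s=get_state(); p=s['eef_pos'];d=p[:2]-C;a=np.arctan2(d[1],d[0]);f=s['force']
print('t',s['clock'],'p',p.round(4),'ang',np.degrees(a).round(1),'r',np.hypot(*d).round(4),'Fpull(tangential cw resist)',round(f[0]*-np.sin(a)+f[1]*np.cos(a),2),'Frad',round(f[0]*np.cos(a)+f[1]*np.sin(a),2),'fz',round(f[2],2))
E
python3 tf.py
```

```text
t 21.975 p [0.5423 0.1454 0.3263] ang 43.4 r 0.0571 Fpull(tangential cw resist) 7.86 Frad 1.53 fz 4.97
```

Call:
play_rows --pt "0.003 -0.0038 -0.00017 0 0 0" --pt "0.0026 -0.004 -0.00017 0 0 0" --pt "0.0023 -0.0042 -0.00017 0 0 0" --pt "0.0019 -0.0044 -0.00017 0 0 0" --pt "0.0015 -0.0046 -0.00017 0 0 0" --pt "0.0011 -0.0047 -0.00017 0 0 0"

```text
clock: 22.72
eef_pos: [0.5554, 0.12, 0.3254]
tcp_rot: [-0.706, 0.004, -0.004, 0.709]
force: [-0.3, 7.7, 2.2]
width: 0.189
```

```bash
python3 tf.py
```

```text
t 22.725 p [0.5554 0.12   0.3254] ang 14.2 r 0.0563 Fpull(tangential cw resist) 7.55 Frad 1.55 fz 2.22
```

Call:
play_rows --pt "0.0007 -0.0047 -0.00017 0 0 0" --pt "0.0003 -0.0048 -0.00017 0 0 0" --pt "-0.0001 -0.0048 -0.00017 0 0 0" --pt "-0.0005 -0.0048 -0.00017 0 0 0" --pt "-0.001 -0.0047 -0.00017 0 0 0" --pt "-0.0014 -0.0046 -0.00017 0 0 0"

```text
clock: 23.48
eef_pos: [0.5541, 0.0914, 0.3245]
tcp_rot: [-0.706, 0.003, -0.005, 0.709]
force: [2.7, 5.1, 0.7]
width: 0.191
```

```bash
python3 tf.py
```

```text
t 23.475 p [0.5541 0.0914 0.3245] ang -15.5 r 0.0553 Fpull(tangential cw resist) 5.68 Frad 1.23 fz 0.72
```

Call:
play_rows --pt "-0.0018 -0.0045 -0.00017 0 0 0" --pt "-0.0021 -0.0043 -0.00017 0 0 0" --pt "-0.0025 -0.0041 -0.00017 0 0 0" --pt "-0.0029 -0.0039 -0.00017 0 0 0" --pt "-0.0032 -0.0036 -0.00017 0 0 0" --pt "-0.0035 -0.0033 -0.00017 0 0 0"

```text
clock: 24.22
eef_pos: [0.5385, 0.0673, 0.3235]
tcp_rot: [-0.706, 0.003, -0.006, 0.708]
force: [5.5, 5.5, -0.6]
width: 0.193
```

```bash
python3 tf.py
```

```text
t 24.225 p [0.5385 0.0673 0.3235] ang -45.9 r 0.0542 Fpull(tangential cw resist) 7.77 Frad -0.12 fz -0.56
```

Call:
play_rows --pt "-0.0038 -0.003 -0.00017 0 0 0" --pt "-0.004 -0.0026 -0.00017 0 0 0" --pt "-0.0042 -0.0023 -0.00017 0 0 0" --pt "-0.0044 -0.0019 -0.00017 0 0 0" --pt "-0.0046 -0.0015 -0.00017 0 0 0" --pt "-0.0047 -0.0011 -0.00017 0 0 0"

```text
clock: 24.98
eef_pos: [0.5132, 0.0543, 0.3226]
tcp_rot: [-0.707, 0.002, -0.006, 0.708]
force: [7.3, 2.8, -1.0]
width: 0.197
```

```bash
python3 tf.py
```

```text
t 24.975 p [0.5132 0.0543 0.3226] ang -76.6 r 0.0533 Fpull(tangential cw resist) 7.8 Frad -1.03 fz -1.05
```

Call:
play_rows --pt "-0.0047 -0.0007 -0.00017 0 0 0" --pt "-0.0048 -0.0003 -0.00017 0 0 0" --pt "-0.0048 0.0001 -0.00017 0 0 0" --pt "-0.0048 0.0005 -0.00017 0 0 0" --pt "-0.0047 0.001 -0.00017 0 0 0" --pt "-0.0046 0.0014 -0.00017 0 0 0"

```text
clock: 25.72
eef_pos: [0.4848, 0.0557, 0.3215]
tcp_rot: [0.707, -0.002, 0.006, -0.707]
force: [7.7, -1.7, -2.2]
width: 0.192
```

```bash
python3 tf.py; python3 - <<'E'
from arc import rows
for a in (-109,-139,-169,-199,-229,-259): print(a,[[float(x) for x in r[:2]] for r in rows(a,6,5)])
E
```

```text
t 25.725 p [0.4848 0.0557 0.3215] ang -107.6 r 0.0529 Fpull(tangential cw resist) 7.85 Frad -0.68 fz -2.23
-109 [[-0.0045, 0.0018], [-0.0043, 0.0021], [-0.0041, 0.0025], [-0.0039, 0.0029], [-0.0036, 0.0032], [-0.0033, 0.0035]]
-139 [[-0.003, 0.0038], [-0.0026, 0.004], [-0.0023, 0.0042], [-0.0019, 0.0044], [-0.0015, 0.0046], [-0.0011, 0.0047]]
-169 [[-0.0007, 0.0047], [-0.0003, 0.0048], [0.0001, 0.0048], [0.0005, 0.0048], [0.001, 0.0047], [0.0014, 0.0046]]
-199 [[0.0018, 0.0045], [0.0021, 0.0043], [0.0025, 0.0041], [0.0029, 0.0039], [0.0032, 0.0036], [0.0035, 0.0033]]
-229 [[0.0038, 0.003], [0.004, 0.0026], [0.0042, 0.0023], [0.0044, 0.0019], [0.0046, 0.0015], [0.0047, 0.0011]]
-259 [[0.0047, 0.0007], [0.0048, 0.0003], [0.0048, -0.0001], [0.0048, -0.0005], [0.0047, -0.001], [0.0046, -0.0014]]
```

Call:
play_rows --pt "-0.0045 0.0018 -0.00017 0 0 0" --pt "-0.0043 0.0021 -0.00017 0 0 0" --pt "-0.0041 0.0025 -0.00017 0 0 0" --pt "-0.0039 0.0029 -0.00017 0 0 0" --pt "-0.0036 0.0032 -0.00017 0 0 0" --pt "-0.0033 0.0035 -0.00017 0 0 0"

```text
clock: 26.48
eef_pos: [0.4608, 0.0712, 0.3205]
tcp_rot: [0.708, -0.002, 0.005, -0.706]
force: [6.4, -5.0, -0.9]
width: 0.194
```

```bash
python3 tf.py
```

```text
t 26.475 p [0.4608 0.0712 0.3205] ang -138.8 r 0.0531 Fpull(tangential cw resist) 7.93 Frad -1.52 fz -0.92
```

Call:
play_rows --pt "-0.003 0.0038 -0.00017 0 0 0" --pt "-0.0026 0.004 -0.00017 0 0 0" --pt "-0.0023 0.0042 -0.00017 0 0 0" --pt "-0.0019 0.0044 -0.00017 0 0 0" --pt "-0.0015 0.0046 -0.00017 0 0 0" --pt "-0.0011 0.0047 -0.00017 0 0 0"

```text
clock: 27.22
eef_pos: [0.448, 0.0963, 0.3195]
tcp_rot: [0.709, -0.003, 0.005, -0.706]
force: [2.8, -8.7, 3.5]
width: 0.196
```

```bash
python3 tf.py
```

```text
t 27.225 p [0.448  0.0963 0.3195] ang -169.4 r 0.0538 Fpull(tangential cw resist) 9.08 Frad -1.15 fz 3.46
```

Call:
play_rows --pt "-0.0007 0.0047 -0.00017 0 0 0" --pt "-0.0003 0.0048 -0.00017 0 0 0" --pt "0.0001 0.0048 -0.00017 0 0 0" --pt "0.0005 0.0048 -0.00017 0 0 0" --pt "0.001 0.0047 -0.00017 0 0 0" --pt "0.0014 0.0046 -0.00017 0 0 0"

```text
clock: 27.98
eef_pos: [0.4491, 0.1242, 0.3185]
tcp_rot: [0.709, -0.004, 0.003, -0.705]
force: [-3.2, -12.3, 10.0]
width: 0.192
```

```bash
python3 tf.py
```

```text
t 27.975 p [0.4491 0.1242 0.3185] ang 160.8 r 0.0547 Fpull(tangential cw resist) 12.72 Frad -0.99 fz 9.96
```

```bash
for i in 1 2 3 4; do python3 -c "
from h import *
capture('wrist')"; python3 tf.py; done
```

```text
t 28.025 p [0.4492 0.1245 0.3185] ang 160.5 r 0.0548 Fpull(tangential cw resist) 12.03 Frad -1.36 fz 8.78
t 28.075 p [0.4492 0.1245 0.3186] ang 160.5 r 0.0548 Fpull(tangential cw resist) 10.9 Frad -1.96 fz 8.03
t 28.125 p [0.4492 0.1244 0.3186] ang 160.6 r 0.0547 Fpull(tangential cw resist) 10.84 Frad -0.62 fz 8.12
t 28.175 p [0.4492 0.1244 0.3186] ang 160.6 r 0.0548 Fpull(tangential cw resist) 10.02 Frad -1.2 fz 8.03
```

Call:
play_rows --pt "0 0 0 0 0 0" --pt "0 0 0 0 0 0" --pt "0 0 0 0 0 0" --pt "0 0 0 0 0 0" --jaw 50

```text
clock: 28.68
eef_pos: [0.449, 0.1262, 0.3175]
tcp_rot: [-0.707, 0.004, -0.004, 0.707]
force: [0.3, 0.3, -0.2]
width: 0.499
```

Call:
play_rows --pt "0 0 0.01 0 0 0" --pt "0 0 0.03 0 0 0" --pt "0 0 0.04 0 0 0" --pt "0 0 0.03 0 0 0" --pt "0.01 -0.04 0 0 0 0" --pt "0.01 -0.06 0 0 0 0" --pt "0.01 -0.06 0 0 0 0" --pt "0.0 -0.06 0 0 0 0" --pt "0 -0.02 0 0 0 0" --pt "0 0 0 0 0 0" --pt "0 0 0 0 0 0"

```text
clock: 30.05
eef_pos: [0.4791, -0.1133, 0.4281]
tcp_rot: [-0.707, 0.004, -0.004, 0.707]
force: [0.3, -0.6, -0.6]
width: 0.5
```

```bash
python3 - <<'E'
from h import *
for n in ['wrist','top','scene']:
    c=capture(n); save(c,n+'7')
    print(n,find_in(c,'spindle')[:1],find_in(c,'grip_mid')[:1])
print(get_state()['force'])
a=cv2.imread('pics/scene7.png')[170:300,200:450]; cv2.imwrite('pics/s7.png',cv2.resize(a,None,fx=3.2,fy=3.2,interpolation=cv2.INTER_CUBIC))
a=cv2.imread('pics/top7.png')[115:290,180:450]; cv2.imwrite('pics/t7.png',cv2.resize(a,None,fx=2.9,fy=2.9,interpolation=cv2.INTER_CUBIC))
E
```

```text
wrist [] []
top [{'location': [280.3, 235.7], 'score': 0.63}] [{'location': [279.3, 248.2], 'score': 0.41}]
scene [{'location': [356.5, 193.8], 'score': 0.59}] []
[-0.01286708  0.28006727 -0.1036357 ]
```

View pics/s7.png

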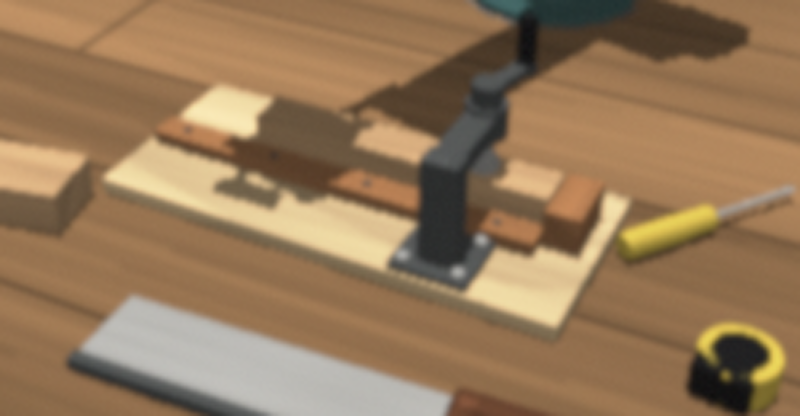

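View pics/t7.png

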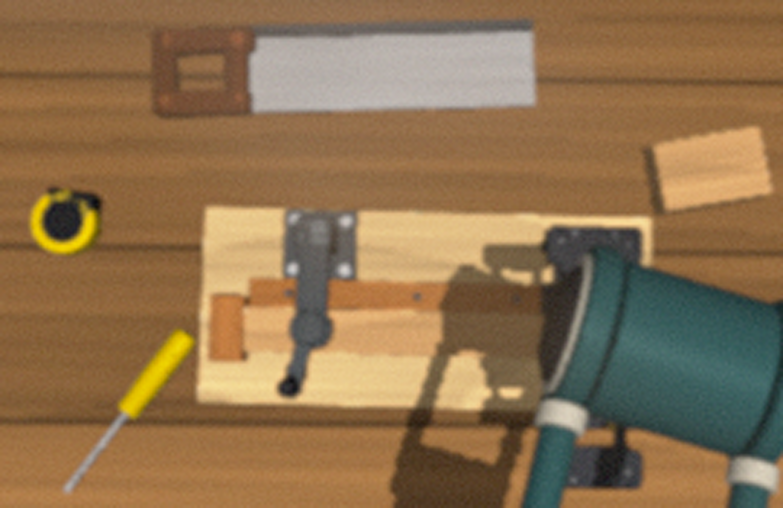

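View pics/wrist7.png

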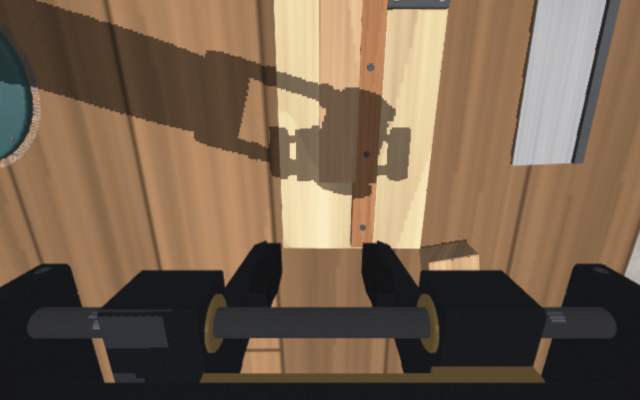

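```bash
python3 -c "
from h import *
print(hand_in(), get_state()['clock'])"
```

```text
the job is handed in; nothing more can be done
the job is handed in; nothing more can be done
```

The batten is against the fence and the end stop, the clamp is wound down onto it, and I handed the job in at about 30 s of the 72 s allowed. No verdict was reported.

- **Batten:** I gripped it, moved it about 6 mm to the fence and slid it about 57 mm to the stop. It dragged early on, at about 18 N sideways and 20 N upward, because the tool was pressing it down. Raising the tool 1 mm cured that. After letting go I nudged it again, and it stood firm both against the fence (6 N) and against the stop (7 N).
- **Clamp:** I wound the crank about 270° clockwise. The pull was about 7.8 N while free, apart from one low reading of 5.7 N. It rose to 9.1 N and then 12.7 N over the last 60°.
- **Clamp load:** I put it at about 115–145 N, inside the 60–160 N snug range but above the 100 N target. This is inferred from the pull, not measured:
    - The rise of about 5 N in pull gives about 145 N.
    - The angle turned since contact gives about 113 N.
    - The pull rose faster than the stated 5 N per radian, about 7 N.
- **Finish:** The crank is released and the arm is clear, with no force on the tool. The last pictures show the batten butted against fence and stop, the pad down on it, and the screwdriver, tape, offcut and saw apparently where they were.

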